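Latch the desiccator cabinet shut

ROBOT

A 7-joint arm with a two-finger parallel gripper is mounted at the origin on a cart in front of the work surface, level with it; the furniture and walls round the work are solid. World frame = base frame: x ahead of the robot, y to its left, z up, the work surface at z = 0. Lengths are in m, angles in rad, forces in N, time in s.
With the tool pointing down it reaches from about 0.35 to 0.9 m from the base axis. Payload 8.1 kg.
Tool frame: the origin (TCP) lies at the very end of the fingers, on their centre line; the grasp point (between the pads) lies 19 mm behind it (bot.hold_point_z is the distance from the TCP to the grasp point, in m); z points along the fingers, y is the line along which they close (so a half turn about z gives the same grasp; the last joint's range is limited). The gripper opens to 85 mm and grips with 20 to 120 N. Pads are 22 mm wide; open, the fingers measure 114 mm over their backs; the gripper's body (76 mm by 85 mm) begins 54 mm behind the grasp point. The pads swing forward as they close: fully open they stand 13 mm farther back than shut.
Start: joints at [-1.303, 0.434, 0.025, 1.573, -0.012, 1.134, -0.075], TCP at [0.227, 0.583, 0.21] pointing down, gripper open.
Joint ranges: [-2.62, 2.62], [-0.44, 2.09], [-1.27, 1.32], [0.08, 2.57], [-1.32, 4.46], [0.12, 2], [-2.74, 2.74]. Speed limits (rad/s): [2.22, 2.22, 3.01, 3.01, 3.14, 3.14, 3.14].

INTERFACE

Orientations are given as a rotation vector (axis times angle).
In Python, from plant import bot gives the robot as it stands.
- The arm moves only by the tool send_rows, never from a script. Its argument "increments" is a list of rows, each an object of numbers: "hand": the opening, from -1 (shut) to 1 (fully open); "dx", "dy", "dz": the shift along the tool's x, y, z normalised to -1 to 1, where 1 is 5 cm; "wx", "wy", "wz": the turn, a rotation vector about the tool's x, y, z normalised to -1 to 1, where 1 is pi rad. In form: [{"hand": .., "dx": .., "dy": .., "dz": .., "wx": .., "wy": .., "wz": ..}, ...]. A call has 1 to 5 rows; each row shifts and turns the commanded pose from where the row before left it, along the tool's axes as they then stand; what a row does not reach is not made up. A row lasts 1/12 s, in which the tool goes at most 41.7 mm and 7.16 degrees, less where a joint would pass 70% of its speed; a pose out of reach is approached as far as the arm can. A call with a number of a shift or a turn outside -1 to 1 is refused whole. A call with a gripper value outside its range is refused whole. The fingers move at their own pace and stop on an object; "grip_force" is the grip in N (left out, the last holds). Time passes only in rows, so rows that do not move let the fingers close. It gives the time, the measured TCP pose, the force, the opening and the grip force at its end, in the units of the state.
- bot.read_state(): the state, without advancing time (a new reading comes with each control period).
- bot.snapshot(name): name is "scene" or "top" or "wrist"; returns a dict with "img" (400x640x3 uint8, red, green, blue), "z_map" (400x640 float32, m along the optical axis (not along the pixel's ray), 0 where there is no reading), "fx", "fy", "cx", "cy" (pixels), "origin" and "orientation" of the camera in the world; the wrist camera has in their place "hand_eye" (4x4, takes a point from camera to tool coordinates, whose origin is the TCP and whose axes are the flange's). Camera axes: x right, y down, z forward; pixel columns grow to the right and rows downward; lengths in m; the calibration is good to about 2 mm. A picture is of the moment at which its call begins: read the wrist's pose just before it.
- bot.finish_job(): hands the job in; it is judged then, once.
Trained networks look in the newest picture that a camera, given by its name, has taken for a name from the list of things; names that differ only in an ending like _2 or _b are one class to them, and where a whole thing is asked for, a point or a joint stands for the part that bears it (a point fixed in the world has none). Each returns a list of dicts, best first, with "conf" (0 to 1); they miss things now and then, are a little off and sometimes report something else, mostly with a low value. They report only what shows in the picture. A call takes as long as a camera call.
- bot.find_in(camera, name): "bbox" ([left, top, right, bottom] in pixels, round what is visible of it).
The state is a dict: "t": time; "joint_positions": joint angles; "qvel": joint speeds; "tau": joint torques, N m; "eef_pos": TCP position; "tool_rot": TCP orientation; "force": force on the tool from outside, world axes, zero at the start; "moment": the same for the moment, N m; "grip_width": finger opening in m; "gripper_force": force on a finger pad.
Only numpy, scipy, OpenCV 4.12 (cv2) and the standard library are available. Lean on these libraries where they do the work, as an engineer would, in place of code of your own. Each camera call takes 0.05 s, during which the arm holds its last target. There are 200 camera calls.

TASK

The crucible is back in the small white desiccator cabinet, but its clear drop-front door only leans on the gasket. Swing the wire bail of the draw latch on the roof over to the front and hook its crossbar in front of the keeper on the door's top edge, then push the red lever back over its pivot, past centre, until it lies fully down on the roof and the bail holds the door tight on its gasket. Let go, and leave the other things on the bench where they stand.

Things in the scene. Friction and masses are not known exactly. Their poses are not given: they have to be found in the camera images.
- cabinet: White desiccator cabinet, fixed, 150 mm wide (y), 200 deep (x), 160 high, with a framed clear door in front. Origin on the bench; its -x axis points out of the door towards the robot, z up. Shell from x = -90 to +110 mm, flat roof at z = 160 mm. The latch is on the roof in the plane y = 0; its parts turn about axes along y. A rod stand 310 mm tall stands to its left: come over it.
- cabinet_door: Door, 150 wide, 148 high, frame 28 mm deep, hinged along its lower rear edge. Origin: middle of that hinge line (cabinet x = -94, z = 12 mm). It starts on its gasket or up to 3 mm ajar at the top; a stiff hinge (2 N at the top) keeps it as left. Flat top rail, level with the roof, from 0 to 28 mm in front of the hinge line. The latch squeezes the springy gasket about 3 mm, pulling some 20 to 40 N.
- keeper (a point): On the keeper's front face, mid width, 10 mm above the door's top rail. The keeper is an upright steel plate on the rail, 24 wide, 4 thick, 26 mm high; a lip 3 mm thick at its top juts 6 mm forward (-x). The crossbar goes before the plate under the lip (gap 23 mm high). The rail reaches 19 mm in front of the plate: lay the crossbar on it ahead of the lip; the lever draws it in under the lip.
- latch_lever (a joint): Lever angle, rad: 0 = flat on the roof pointing back (+x), clamped; 1.57 = upright; at most 2.5 = leaning forward over the door. Starts at 0 to 0.4; pivot friction keeps it where it is left. With the bail hooked it resists most at about 0.9 (some 5 N at the red grip); dead centre is at about 0.4, past which the bail's pull snaps it down and holds it.
- lever_pivot (a point): The lever's pivot axis, 17 mm above the roof, at cabinet x = -27 mm.
- lever_tip (a point): Middle of the lever's end face, 86 mm from the pivot. The lever is a steel strip 21 mm wide, 4 mm thick; its last 40 mm are a red grip 24 mm wide, 9 mm thick. The middle of its thickness runs 5 mm above the pivot axis when the lever lies flat.
- latch_bail: Bail: U of dark 6 mm steel wire, two straight legs 99 mm long (pin to crossbar) passing either side of the lever, 43 mm over the legs. Origin: its pivot pin on the lever, 24 mm from the lever's pivot (23 towards the tip, 6 below, with the lever flat). Its -x axis runs along the legs to the crossbar, y along the pin. Starts standing up; within 25 deg of upright friction holds it, else it drops.
- bail_bar (a point): Middle of the bail's crossbar (6 mm wire). Round nuts, 12 mm in diameter, on its ends stand 51 mm apart over their flat outer faces: a good grip, in which the bail can turn (it may creep). Pulling the crossbar forward makes the lever, which carries the bail, rise and follow; with the crossbar on the rail ahead of the lip the lever stands at about 1.5 to 1.9 rad.
- timer: White lab timer lying on the bench, 58 x 66 x 18 mm; a bystander. Origin: middle of its underside.
- bottle_blue: Bottle with blue contents and cap, 54 mm across, 113 mm high; a bystander. Origin: middle of its foot.
- jar_amber: Amber glass jar with black cap, 45 mm across, 87 mm high; a bystander. Origin: middle of its foot.

How it is judged:
On the way:
1. the crossbar lies in front of the keeper, lower than the underside of its lip, with the lever still up (above 0.6 rad) (x of bail_bar in the frame of cabinet_door between -0.035 and -0.0095 m and z of bail_bar in the frame of cabinet_door between 0.14 and 0.171 m and value of joint latch_lever above 0.6 rad), for 0.1 s.
At the end, for the whole second after the job is handed in: The lever lies down on the roof (angle below 0.1 rad), the bail is hooked on the door's keeper and pulls it with more than 10 N, and the keeper is drawn at least 1.5 mm past where the door just rests on the gasket (keeper no more than 101.5 mm in front of the cabinet's origin) (value of joint latch_lever below 0.1 rad and contact force between latch_bail and cabinet_door above 10 N and x of keeper in the frame of cabinet above -0.1015 m); the robot touches nothing.
It fails at once if a loose thing on the bench (timer, blue bottle, amber jar) is pushed more than 30 mm away (distance of any of timer, bottle_blue, jar_amber from where it was at the start of the episode above 0.03 m).
It fails at once if the blue bottle or the amber jar is tipped over (angle between any of bottle_blue, jar_amber's own z axis and vertical above 0.5 rad).
It also fails if it takes over 54 s, if anything falls off the work surface, if the arm or the gripper's body presses on something with over 40 N, if the wrist force passes 120 N, or if a joint passes its speed limit or range.

## Working session

There is one attempt and no reset: what is moved stays moved. The work goes in short steps, Python scripts to look and compute and a tool call to move; the robot and the scene stay as the last step left them, time stands still between calls to the robot, and variables do not carry over. Pictures are saved under pics/ and viewed, at most 10 in all, crops included, and the job is handed in when it is done.

Besides the shell and the picture viewer there is one more tool, called after "Emit:" as name(argument=value, ...) on one line, values as JSON. send_rows: Moves the arm, as the interface text tells. Its arguments: {"type":"object","properties":{"increments":{"type":"array","items":{"type":"object","properties":{"hand":{"type":"number"},"dx":{"type":"number"},"dy":{"type":"number"},"dz":{"type":"number"},"wx":{"type":"number"},"wy":{"type":"number"},"wz":{"type":"number"}}}},"grip_force":{"type":"number"}},"required":["increments"]}

```bash
ls; mkdir -p pics; cat > h.py <<'E'
import numpy as np, cv2
from scipy.spatial.transform import Rotation as R
from plant import bot
def snap(n):
    st=bot.read_state(); s=bot.snapshot(n)
    if n=="wrist":
        T=np.eye(4);T[:3,:3]=R.from_rotvec(st["tool_rot"]).as_matrix();T[:3,3]=st["eef_pos"]
        s["T"]=T@np.array(s["hand_eye"])
    else:
        T=np.eye(4);o=np.array(s["orientation"],float)
        T[:3,:3]=o if o.shape==(3,3) else R.from_rotvec(o).as_matrix() if o.size==3 else R.from_quat(o).as_matrix()
        T[:3,3]=s["origin"]; s["T"]=T
    return s
def cloud(s):
    z=s["z_map"];v,u=np.mgrid[:z.shape[0],:z.shape[1]]
    p=np.stack([(u-s["cx"])/s["fx"]*z,(v-s["cy"])/s["fy"]*z,z],-1)
    w=p@s["T"][:3,:3].T+s["T"][:3,3]; w[z<=0]=np.nan
    return w
def save(n,img): cv2.imwrite("pics/"+n,cv2.cvtColor(img,cv2.COLOR_RGB2BGR))
E
python3 - <<'E'
from h import *
for n in ["scene","top"]:
    s=snap(n); print(n,s["orientation"],s["origin"],s["fx"]); save(n+".png",s["img"]); np.savez("/tmp/"+n,T=s["T"],z=s["z_map"],img=s["img"],k=[s["fx"],s["fy"],s["cx"],s["cy"]])
    w=cloud(s); print(np.nanmin(w,(0,1)),np.nanmax(w,(0,1)))
    for k in ["cabinet","cabinet_door","keeper","latch_lever","lever_tip","latch_bail","bail_bar","timer","bottle_blue","jar_amber"]:
        for d in bot.find_in(n,k)[:1]:
            b=d["bbox"];m=w[int((b[1]+b[3])/2),int((b[0]+b[2])/2)]
            print(k,round(d["conf"],2),np.round(b),np.round(m,3))
print(bot.read_state(), bot.hold_point_z)
E
```

```text
pics
scene [-0.46752347 -2.82104546  0.98641303] [0.73745026 0.3990701  0.92420625] 442.53839212817417
[-1.64306967 -1.03447108 -0.86966764] [0.90260603 0.38906128 0.67995519]
cabinet 0.73 [241. 166. 360. 286.] [ 0.579 -0.107  0.161]
keeper 0.95 [336. 182. 357. 271.] [ 0.488 -0.075  0.16 ]
latch_lever 0.77 [272. 168. 310. 218.] [ 0.572 -0.2    0.16 ]
lever_tip 0.93 [271. 167. 313. 221.] [ 0.568 -0.197  0.159]
latch_bail 0.63 [293. 168. 302. 216.] [ 0.57  -0.152  0.215]
bail_bar 0.76 [294. 165. 304. 217.] [ 0.577 -0.115  0.264]
timer 0.98 [319. 160. 347. 182.] [ 0.407 -0.352  0.015]
bottle_blue 0.82 [393. 283. 423. 322.] [0.418 0.098 0.095]
jar_amber 0.83 [286. 127. 305. 155.] [ 0.481 -0.451  0.056]
top [-2.17684354  2.16037634 -0.0789765 ] [ 0.43524707 -0.19294096  1.03951473] 393.77106867351233
[-0.35628138 -1.02543666 -0.86950309] [0.90294436 1.43844902 0.40922996]
cabinet 0.56 [264. 119. 346. 229.] [ 0.563 -0.138  0.189]
cabinet_door 0.73 [262. 204. 332. 229.] [ 0.469 -0.122  0.186]
keeper 0.87 [261. 207. 329. 232.] [ 0.463 -0.116  0.163]
latch_lever 0.87 [287. 144. 314. 177.] [ 0
[... 309 characters left out ...]
6]
{'t': 1.1, 'joint_positions': array([-1.30260292,  0.43453574,  0.02499234,  1.57322927, -0.0115848 ,
        1.13398794, -0.07506102]), 'qvel': array([-0.0010345 ,  0.00207152,  0.00076793, -0.00121594,  0.00094842,
       -0.00033208, -0.00083872]), 'tau': array([-3.98677093e-04, -6.70289326e+01,  1.02319155e+00, -3.16561818e+01,
        1.53904664e-02,  2.48364020e-03,  4.35603511e-06]), 'eef_pos': array([0.22649891, 0.58251445, 0.2100892 ]), 'tool_rot': array([ 5.79156709e-01,  3.08772483e+00, -2.78136374e-05]), 'force': array([0.11863388, 1.10556221, 0.66901608]), 'moment': array([ 0.00723608,  0.04252922, -0.0080301 ]), 'gripper_force': 0.0, 'grip_width': 0.08512805367348983} 0.0187
```

```bash
python3 - <<'E'
import numpy as np,cv2
a=np.load("/tmp/scene.npz")["img"][110:340,220:440];b=np.load("/tmp/top.npz")["img"][100:270,190:460]
a=cv2.resize(a,None,fx=2,fy=2,interpolation=3)[:460];b=cv2.resize(b,None,fx=1.3,fy=1.3)
c=np.zeros((460,800,3),np.uint8);c[:460,:440]=a;c[:b.shape[0],445:445+b.shape[1]]=b[:,:355]
cv2.imwrite("pics/c1.png",c[:,:,::-1])
# point clouds: roof + bail
for n in ["scene","top"]:
    d=np.load(f"/tmp/{n}.npz");z=d["z"];fx,fy,cx,cy=d["k"];v,u=np.mgrid[:400,:640]
    p=np.stack([(u-cx)/fx*z,(v-cy)/fy*z,z],-1)@d["T"][:3,:3].T+d["T"][:3,3]
    ok=(z>0)&(p[...,0]>.38)&(p[...,0]<.72)&(p[...,1]>-.28)&(p[...,1]<.02)
    r=p[ok&(abs(p[...,2]-.16)<.006)]
    print(n,"roof",len(r),cv2.minAreaRect(r[:,:2].astype(np.float32)),np.median(r[:,2]))
    h=p[ok&(p[...,2]>.225)]; print("high",np.round(h[np.argsort(h[:,2])][::max(1,len(h)//25)],3).tolist())
    m=ok&(p[...,2]>.172)&(p[...,2]<.225); h=p[m]; i=d["img"][m].astype(int); red=(i[:,0]>i[:,1]+50)
    print("red",red.sum(),np.round(h[red].min(0),3) if red.any() else 0,np.round(h[red].max(0),3) if red.any() else 0,cv2.minAreaRect(h[red][:,:2].astype(np.float32)) if red.any() else 0)
E
```

```text
scene roof 5558 ((0.5659244656562805, -0.1346728801727295), (0.15267500281333923, 0.24315884709358215), 80.05348205566406) 0.1603571040937699
high [[0.575, -0.116, 0.225], [0.572, -0.153, 0.228], [0.575, -0.115, 0.233], [0.571, -0.153, 0.237], [0.575, -0.117, 0.24], [0.572, -0.151, 0.243], [0.571, -0.153, 0.246], [0.575, -0.116, 0.25], [0.577, -0.116, 0.254], [0.577, -0.115, 0.258], [0.578, -0.118, 0.262], [0.573, -0.154, 0.267], [0.565, -0.159, 0.274], [0.573, -0.159, 0.277], [0.573, -0.122, 0.278], [0.569, -0.145, 0.279], [0.567, -0.157, 0.28], [0.573, -0.153, 0.28], [0.572, -0.155, 0.28], [0.578, -0.112, 0.281], [0.573, -0.139, 0.281], [0.578, -0.119, 0.281], [0.575, -0.133, 0.282], [0.574, -0.13, 0.282], [0.575, -0.141, 0.283], [0.568, -0.163, 0.283], [0.57, -0.16, 0.284], [0.578, -0.113, 0.285]]
red 163 [ 0.591 -0.153  0.199] [ 0.629 -0.129  0.215] ((0.6094592213630676, -0.14063799381256104), (0.02147728018462658, 0.036866195499897), 83.43578338623047)
top roof 6043 ((0.5633906722068787, -0.13486185669898987), (0.15048688650131226, 0.24454627931118011), 80.07476806640625) 0.1604
[... 161 characters left out ...]
, [0.561, -0.158, 0.278], [0.571, -0.146, 0.278], [0.571, -0.152, 0.279], [0.577, -0.12, 0.279], [0.569, -0.14, 0.28], [0.571, -0.13, 0.28], [0.571, -0.132, 0.28], [0.567, -0.146, 0.28], [0.567, -0.144, 0.28], [0.57, -0.115, 0.281], [0.568, -0.132, 0.281], [0.574, -0.119, 0.281], [0.565, -0.16, 0.281], [0.572, -0.128, 0.282], [0.57, -0.14, 0.282], [0.572, -0.113, 0.282], [0.57, -0.142, 0.282], [0.57, -0.134, 0.283], [0.57, -0.162, 0.283], [0.568, -0.144, 0.284], [0.566, -0.158, 0.284], [0.58, -0.113, 0.284], [0.568, -0.16, 0.285]]
red 193 [ 0.589 -0.156  0.199] [ 0.626 -0.13   0.216] ((0.6074984073638916, -0.14308775961399078), (0.023559220135211945, 0.036856621503829956), 79.93538665771484)
```

View pics/c1.png

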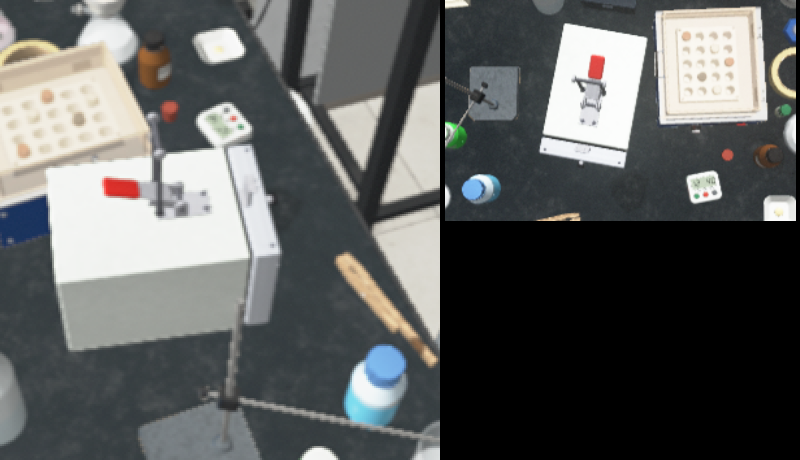

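The pictures show the cabinet turned about -10°, with the latch at px (300,160) in the top view. The red lever points back at about 0.3 rad, and the bail stands upright with its crossbar at about (0.571, -0.138, 0.280). The rod stand is on the left. I'm lifting clear first and turning the gripper to the crossbar.

Emit:
send_rows(increments=[{"hand": 1, "dz": -0.83, "wz": -0.0207}, {"dz": -0.83, "wz": -0.0207, "hand": 1}, {"dz": -0.83, "wz": -0.0207, "hand": 1}, {"dz": -0.83, "hand": 1}, {"dz": -0.83, "hand": 1}], grip_force=60)

```text
validation failed for argument at $.in...
```

Emit:
send_rows(increments=[{"hand": 1, "dx": 0, "dy": 0, "dz": -0.83, "wx": 0, "wy": 0, "wz": -0.0207}, {"hand": 1, "dx": 0, "dy": 0, "dz": -0.83, "wx": 0, "wy": 0, "wz": -0.0207}, {"hand": 1, "dx": 0, "dy": 0, "dz": -0.83, "wx": 0, "wy": 0, "wz": -0.0207}, {"hand": 1, "dx": 0, "dy": 0, "dz": -0.83, "wx": 0, "wy": 0, "wz": 0}, {"hand": 1, "dx": 0, "dy": 0, "dz": -0.83, "wx": 0, "wy": 0, "wz": 0}], grip_force=60)

```text
t: 1.52
eef_pos: [0.2265, 0.582, 0.42]
tool_rot: [0.275, 3.129, 0.001]
force: [-0.2, 2.2, 0.1]
grip_width: 0.0854
gripper_force: 0.0
```

Emit:
send_rows(increments=[{"hand": 1, "dx": -0.464, "dy": -0.649, "dz": 0, "wx": 0, "wy": 0, "wz": 0}, {"hand": 1, "dx": -0.464, "dy": -0.649, "dz": 0, "wx": 0, "wy": 0, "wz": 0}, {"hand": 1, "dx": -0.464, "dy": -0.649, "dz": 0, "wx": 0, "wy": 0, "wz": 0}, {"hand": 1, "dx": -0.464, "dy": -0.649, "dz": 0, "wx": 0, "wy": 0, "wz": 0}, {"hand": 1, "dx": -0.464, "dy": -0.649, "dz": 0, "wx": 0, "wy": 0, "wz": 0}])

```text
t: 1.93
eef_pos: [0.3128, 0.4006, 0.4177]
tool_rot: [0.276, 3.129, 0.001]
force: [0.3, -0.0, 1.0]
grip_width: 0.0854
gripper_force: 0.0
```

Emit:
send_rows(increments=[{"hand": 1, "dx": -0.464, "dy": -0.649, "dz": 0, "wx": 0, "wy": 0, "wz": 0}, {"hand": 1, "dx": -0.464, "dy": -0.649, "dz": 0, "wx": 0, "wy": 0, "wz": 0}, {"hand": 1, "dx": -0.464, "dy": -0.649, "dz": 0, "wx": 0, "wy": 0, "wz": 0}, {"hand": 1, "dx": -0.464, "dy": -0.649, "dz": 0, "wx": 0, "wy": 0, "wz": 0}, {"hand": 1, "dx": -0.464, "dy": -0.649, "dz": 0, "wx": 0, "wy": 0, "wz": 0}])

```text
t: 2.35
eef_pos: [0.3985, 0.2204, 0.4179]
tool_rot: [0.276, 3.129, 0.001]
force: [1.3, 0.8, 0.9]
grip_width: 0.0851
gripper_force: 0.0
```

Emit:
send_rows(increments=[{"hand": 1, "dx": -0.464, "dy": -0.649, "dz": 0, "wx": 0, "wy": 0, "wz": 0}, {"hand": 1, "dx": -0.464, "dy": -0.649, "dz": 0, "wx": 0, "wy": 0, "wz": 0}, {"hand": 1, "dx": -0.464, "dy": -0.649, "dz": 0, "wx": 0, "wy": 0, "wz": 0}, {"hand": 1, "dx": -0.464, "dy": -0.649, "dz": 0, "wx": 0, "wy": 0, "wz": 0}, {"hand": 1, "dx": -0.464, "dy": -0.649, "dz": 0, "wx": 0, "wy": 0, "wz": 0}])

```text
t: 2.77
eef_pos: [0.4844, 0.0404, 0.418]
tool_rot: [0.275, 3.129, 0.001]
force: [1.6, 0.9, -1.1]
grip_width: 0.0852
gripper_force: 0.0
```

Emit:
send_rows(increments=[{"hand": 1, "dx": -0.464, "dy": -0.645, "dz": 0, "wx": 0, "wy": 0, "wz": 0}, {"hand": 1, "dx": -0.464, "dy": -0.645, "dz": 0, "wx": 0, "wy": 0, "wz": 0}, {"hand": 1, "dx": -0.464, "dy": -0.645, "dz": 0, "wx": 0, "wy": 0, "wz": 0}, {"hand": 1, "dx": -0.464, "dy": -0.645, "dz": 0, "wx": 0, "wy": 0, "wz": 0}, {"hand": 1, "dx": -0.464, "dy": -0.645, "dz": 0, "wx": 0, "wy": 0, "wz": 0}])

```text
t: 3.18
eef_pos: [0.5706, -0.1384, 0.4178]
tool_rot: [0.275, 3.129, 0.0]
force: [0.3, 0.1, -0.2]
grip_width: 0.0855
gripper_force: 0.0
```

```bash
cat > look.py <<'E'
from h import *
import sys
def analyse(name):
    s=snap("wrist"); save(name,s["img"]); w=cloud(s); np.savez("/tmp/w",w=w,img=s["img"],T=s["T"]); return s,w
E
python3 - <<'E'
from look import *
s,w=analyse("w1.png"); print(np.array(s["hand_eye"]).round(3),s["fx"],bot.read_state()["eef_pos"])
x=w[...,0];y=w[...,1];z=w[...,2]
ok=np.isfinite(z)&(x>.38)&(x<.75)&(y>-.3)&(y<.05)
r=w[ok&(abs(z-.16)<.006)]; print("roof",len(r),cv2.minAreaRect(r[:,:2].astype(np.float32)),np.median(r[:,2]))
m=ok&(z>.268)&(z<.295); h=w[m]; print("bar",len(h),cv2.minAreaRect(h[:,:2].astype(np.float32)) if len(h)>3 else 0,h.mean(0),np.percentile(h[:,2],[5,50,95]))
c=s["img"].astype(int); red=ok&(c[...,0]>c[...,1]+60)&(z>.17)&(z<.24); h=w[red]; print("red",len(h),cv2.minAreaRect(h[:,:2].astype(np.float32)) if len(h)>3 else 0,h[:,2].min(),h[:,2].max())
E
```

```text
[[ 0.001 -0.954 -0.3    0.076]
 [ 1.     0.001  0.    -0.   ]
 [-0.    -0.3    0.954 -0.163]
 [ 0.     0.     0.     1.   ]] 338.8357980146132 [ 0.57118892 -0.14658457  0.41659563]
roof 19252 ((0.5645604133605957, -0.13601914048194885), (0.1501706838607788, 0.24283619225025177), 80.14666748046875) 0.15901256511276973
bar 473 ((0.5716931223869324, -0.13741816580295563), (0.05123601108789444, 0.011198317632079124), 80.13800811767578) [ 0.57132362 -0.13734508  0.27927208] [0.27585543 0.27932537 0.28276644]
red 570 ((0.6109012961387634, -0.1443181335926056), (0.02209421433508396, 0.03179582580924034), 79.98957824707031) 0.2006499699183505 0.21333507879212682
```

View pics/w1.png

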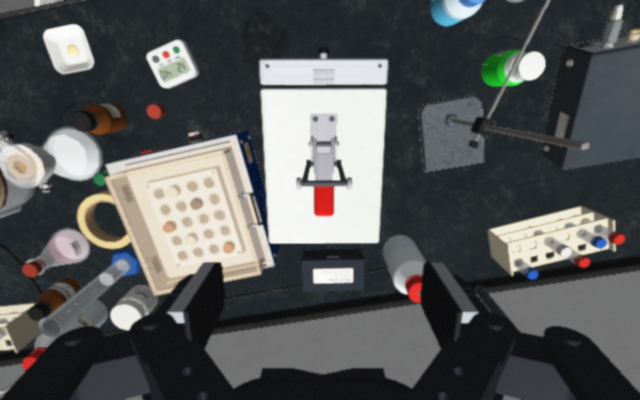

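The wrist view shows the roof, with the bail crossbar at px (325,183) and the red grip at (324,200). The crossbar measures (0.5717, -0.1374, 0.279), which agrees with the fixed cameras and the text. Now descending to it.

Emit:
send_rows(increments=[{"hand": 1, "dx": 0.026, "dy": 0.18, "dz": 0.5, "wx": 0, "wy": 0, "wz": 0}, {"hand": 1, "dx": 0, "dy": 0, "dz": 0.8, "wx": 0, "wy": 0, "wz": 0}, {"hand": 1, "dx": 0, "dy": 0, "dz": 0.8, "wx": 0, "wy": 0, "wz": 0}, {"hand": 1, "dx": 0, "dy": 0, "dz": 0.3, "wx": 0, "wy": 0, "wz": 0}, {"hand": 1, "dx": 0, "dy": 0, "dz": 0, "wx": 0, "wy": 0, "wz": 0}])

```text
t: 3.65
eef_pos: [0.568, -0.1265, 0.2935]
tool_rot: [-0.275, -3.122, -0.001]
force: [0.2, 0.1, -0.3]
grip_width: 0.0852
gripper_force: 0.0
```

Emit:
send_rows(increments=[{"hand": 1, "dx": 0, "dy": 0, "dz": 0, "wx": 0, "wy": 0, "wz": 0}, {"hand": 1, "dx": 0, "dy": 0, "dz": 0, "wx": 0, "wy": 0, "wz": 0}])

```text
t: 3.82
eef_pos: [0.5712, -0.1279, 0.2994]
tool_rot: [0.276, 3.127, -0.0]
force: [0.0, -0.5, 0.2]
grip_width: 0.0855
gripper_force: 0.0
```

Emit:
send_rows(increments=[{"hand": 1, "dx": -0.04, "dy": -0.187, "dz": 0, "wx": 0, "wy": 0, "wz": 0}, {"hand": 1, "dx": 0, "dy": 0, "dz": 0.3, "wx": 0, "wy": 0, "wz": 0}, {"hand": 1, "dx": 0, "dy": 0, "dz": 0.35, "wx": 0, "wy": 0, "wz": 0}, {"hand": 1, "dx": 0, "dy": 0, "dz": 0, "wx": 0, "wy": 0, "wz": 0}, {"hand": 1, "dx": 0, "dy": 0, "dz": 0, "wx": 0, "wy": 0, "wz": 0}])

```text
t: 4.23
eef_pos: [0.5708, -0.1377, 0.2659]
tool_rot: [0.277, 3.129, -0.0]
force: [-0.6, 0.9, 1.0]
grip_width: 0.0852
gripper_force: 0.0
```

Emit:
send_rows(increments=[{"hand": -0.5, "dx": 0, "dy": 0, "dz": 0, "wx": 0, "wy": 0, "wz": 0}, {"hand": -0.5, "dx": 0, "dy": 0, "dz": 0, "wx": 0, "wy": 0, "wz": 0}, {"hand": -0.5, "dx": 0, "dy": 0, "dz": 0, "wx": 0, "wy": 0, "wz": 0}, {"hand": -0.5, "dx": 0, "dy": 0, "dz": 0, "wx": 0, "wy": 0, "wz": 0}, {"hand": -0.5, "dx": 0, "dy": 0, "dz": 0, "wx": 0, "wy": 0, "wz": 0}], grip_force=50)

```text
t: 4.65
eef_pos: [0.5708, -0.1371, 0.2656]
tool_rot: [0.276, 3.129, 0.0]
force: [-0.4, -0.5, 0.9]
grip_width: 0.0253
gripper_force: 0.0
```

```bash
python3 - <<'E'
from look import *
s,w=analyse("w2.png"); st=bot.read_state(); print(st["eef_pos"],st["grip_width"],st["gripper_force"],st["force"])
E
```

```text
[ 0.57074473 -0.13712844  0.26538516] 0.021593727031186855 0.0 [-0.21188473 -0.02290651 -0.76962035]
```

View pics/w2.png

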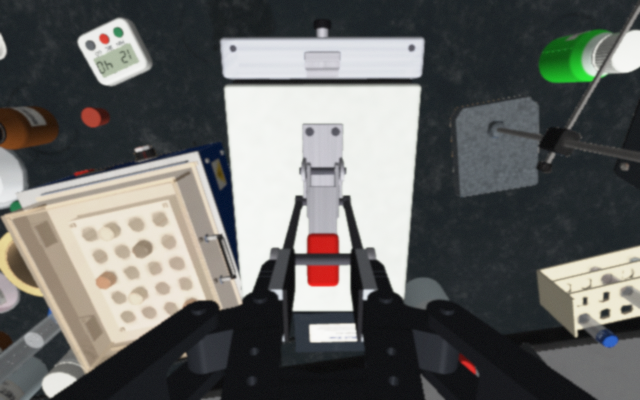

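```bash
python3 - <<'E'
import numpy as np,cv2
d=np.load("/tmp/w.npz");w=d["w"]
np.set_printoptions(linewidth=200)
for v in [230,245,252,258,264,275,290]:
    print(v,[tuple((w[v,u]*1000).round().astype(int)) if np.isfinite(w[v,u,2]) else None for u in (272,280,288,295,310,325,340,352,360,368,376)])
cv2.imwrite("pics/w2c.png",cv2.resize(d["img"][170:370,210:440],None,fx=3,fy=3,interpolation=3)[:,:,::-1])
E
```

```text
230 [(np.int64(597), np.int64(-186), np.int64(159)), (np.int64(598), np.int64(-179), np.int64(160)), (np.int64(567), np.int64(-157), np.int64(244)), (np.int64(568), np.int64(-153), np.int64(242)), (np.int64(587), np.int64(-149), np.int64(198)), (np.int64(589), np.int64(-139), np.int64(198)), (np.int64(607), np.int64(-128), np.int64(159)), (np.int64(572), np.int64(-120), np.int64(246)), (np.int64(610), np.int64(-112), np.int64(158)), (np.int64(611), np.int64(-105), np.int64(159)), (np.int64(612), np.int64(-98), np.int64(160))]
245 [(np.int64(611), np.int64(-189), np.int64(159)), (np.int64(612), np.int64(-182), np.int64(158)), (np.int64(566), np.int64(-155), np.int64(267)), (np.int64(614), np.int64(-169), np.int64(159)), (np.int64(597), np.int64(-151), np.int64(202)), (np.int64(598), np.int64(-140), np.int64(203)), (np.int64(621), np.int64(-131), np.int64(158)), (np.int64(574), np.int64(-122), np.int64(263)), (np.int64(573), np.int64(-118), np.int64(267)), (np.int64(625), np.int64(-107), np.int64(159)), (np.int64(627), np.int64(-100), np.int64(157))]
252 [(np.int64(563), np.int64(-161)
[... 1929 characters left out ...]
(-124), np.int64(298)), (np.int64(563), np.int64(-121), np.int64(313)), (np.int64(563), np.int64(-118), np.int64(315)), (np.int64(568), np.int64(-115), np.int64(307))]
290 [(np.int64(557), np.int64(-153), np.int64(324)), (np.int64(558), np.int64(-150), np.int64(323)), (np.int64(561), np.int64(-149), np.int64(318)), (np.int64(578), np.int64(-152), np.int64(291)), (np.int64(660), np.int64(-164), np.int64(159)), (np.int64(662), np.int64(-151), np.int64(159)), (np.int64(665), np.int64(-138), np.int64(158)), (np.int64(577), np.int64(-126), np.int64(300)), (np.int64(563), np.int64(-122), np.int64(323)), (np.int64(564), np.int64(-120), np.int64(323)), (np.int64(563), np.int64(-117), np.int64(325))]
```

View pics/w2c.png

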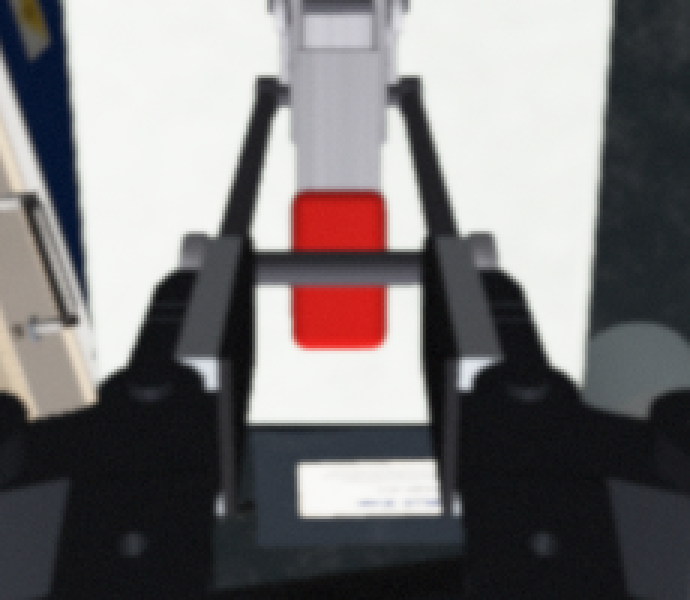

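The crop shows the fingers closed above the crossbar. The tips are at z≈0.289, at crop (215,240) and (460,240), and the nuts show outside and below them. The grip missed high, so I'm opening, going 22 mm lower and closing again.

Emit:
send_rows(increments=[{"hand": 1, "dx": 0, "dy": 0, "dz": 0, "wx": 0, "wy": 0, "wz": 0}, {"hand": 1, "dx": 0, "dy": 0, "dz": 0, "wx": 0, "wy": 0, "wz": 0}, {"hand": 1, "dx": 0, "dy": 0, "dz": 0, "wx": 0, "wy": 0, "wz": 0}, {"hand": 1, "dx": 0, "dy": 0, "dz": 0, "wx": 0, "wy": 0, "wz": 0}, {"hand": 1, "dx": 0, "dy": 0, "dz": 0, "wx": 0, "wy": 0, "wz": 0}])

```text
t: 5.12
eef_pos: [0.5706, -0.1371, 0.2651]
tool_rot: [-0.276, -3.129, -0.0]
force: [-0.3, 0.5, -0.6]
grip_width: 0.0804
gripper_force: 0.0
```

Emit:
send_rows(increments=[{"hand": 1, "dx": 0, "dy": 0, "dz": 0.22, "wx": 0, "wy": 0, "wz": 0}, {"hand": 1, "dx": 0, "dy": 0, "dz": 0.22, "wx": 0, "wy": 0, "wz": 0}, {"hand": -0.2, "dx": 0, "dy": 0, "dz": 0, "wx": 0, "wy": 0, "wz": 0}, {"hand": -0.2, "dx": 0, "dy": 0, "dz": 0, "wx": 0, "wy": 0, "wz": 0}, {"hand": -0.2, "dx": 0, "dy": 0, "dz": 0, "wx": 0, "wy": 0, "wz": 0}])

```text
t: 5.53
eef_pos: [0.5705, -0.1371, 0.2428]
tool_rot: [-0.276, -3.129, 0.0]
force: [0.0, -0.4, -0.1]
grip_width: 0.0515
gripper_force: 0.0
```

Emit:
send_rows(increments=[{"hand": -0.2, "dx": 0, "dy": 0, "dz": 0, "wx": 0, "wy": 0, "wz": 0}, {"hand": -0.2, "dx": 0, "dy": 0, "dz": 0, "wx": 0, "wy": 0, "wz": 0}])

```text
t: 5.7
eef_pos: [0.5707, -0.1371, 0.2431]
tool_rot: [-0.276, -3.129, -0.0]
force: [0.7, 0.2, -2.4]
grip_width: 0.0498
gripper_force: 52.2
```

```bash
python3 - <<'E'
from look import *
st=bot.read_state(); print(st["eef_pos"],st["grip_width"],st["gripper_force"],st["force"])
s,w=analyse("w3.png")
cv2.imwrite("pics/w3c.png",cv2.resize(s["img"][150:370,200:450],None,fx=2.6,fy=2.6,interpolation=3)[:,:,::-1])
for v in [230,236,242,248,252,256,260,266,275,290]:
    print(v,[(u,*(w[v,u]*1000).round().astype(int).tolist()) for u in (246,254,260,266,272,325) if np.isfinite(w[v,u,2])])
E
```

```text
[ 0.57067761 -0.13708036  0.24313431] 0.04978332450294927 52.16978073120117 [ 0.71925725  0.18529331 -2.35255102]
230 [(246, 585, -201, 159), (254, 586, -194, 159), (260, 586, -190, 159), (266, 587, -185, 159), (272, 588, -181, 159), (325, 581, -137, 194)]
236 [(246, 590, -202, 159), (254, 590, -195, 160), (260, 592, -191, 157), (266, 593, -186, 158), (272, 593, -181, 160), (325, 585, -138, 196)]
242 [(246, 594, -203, 161), (254, 596, -197, 158), (260, 597, -192, 158), (266, 597, -187, 160), (272, 598, -182, 160), (325, 589, -139, 197)]
248 [(246, 600, -204, 159), (254, 601, -198, 160), (260, 602, -194, 158), (266, 603, -189, 158), (272, 603, -184, 159), (325, 592, -139, 199)]
252 [(246, 603, -205, 159), (254, 555, -165, 270), (260, 555, -162, 271), (266, 556, -160, 271), (272, 607, -185, 159), (325, 594, -140, 201)]
256 [(246, 607, -206, 158), (254, 555, -164, 276), (260, 555, -161, 276), (266, 558, -160, 271), (272, 610, -185, 160), (325, 596, -140, 203)]
260 [(246, 610, -207, 159), (254, 555, -164, 278), (260, 555, -161, 279), (266, 560, -161, 271), (272, 614, -186, 159), (325, 598, -140, 204)]
266 [(246, 555, -166, 284), (254, 555, -162, 284), (260, 556, -161, 283), (266, 562, -161, 272), (272, 619, -187, 159), (325, 602, -141, 204)]
275 [(246, 555, -164, 291), (254, 556, -161, 291), (260, 559, -160, 286), (266, 563, -160, 279), (272, 563, -158, 279), (325, 608, -142, 206)]
290 [(246, 555, -162, 302), (254, 558, -160, 298), (260, 564, -161, 288), (266, 568, -161, 282), (272, 569, -159, 281), (325, 574, -137, 279)]
```

View pics/w3c.png

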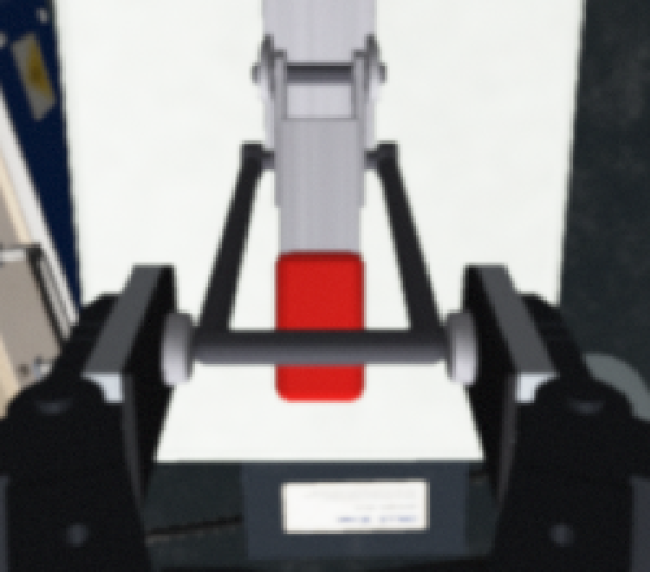

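The nuts are now gripped at crop (178,348) and (462,348). Grip width is 50 mm with 52 N, and the tips are 10 mm below the crossbar. Next I'm measuring the keeper and rail in the cabinet frame.

```bash
python3 - <<'E'
from h import *
c=np.array([0.5715,-0.1374])  # provisional origin: bar
a=np.radians(-10.0); ex=np.array([np.cos(a),np.sin(a)]); ey=np.array([-ex[1],ex[0]])
d=np.load("/tmp/w.npz"); clouds={"wrist":d["w"]}
for n in ["scene","top"]:
    q=np.load(f"/tmp/{n}.npz"); s=dict(z_map=q["z"],T=q["T"]); s.update(zip(["fx","fy","cx","cy"],q["k"])); clouds[n]=cloud(s)
for n,w in clouds.items():
    w=w[np.isfinite(w[...,2])]; X=(w[:,:2]-c)@ex*1000; Y=(w[:,:2]-c)@ey*1000; Z=w[:,2]*1000
    roof=(abs(Z-160)<5)&(abs(Y)<85)&(abs(X)<150)
    print(n,"roof Y",np.percentile(Y[roof],[.3,99.7]).round(1),"X",np.percentile(X[roof],[.2,99.8]).round(1),"n",roof.sum())
    h,e=np.histogram(X[roof&(abs(Y)>35)&(X<-60)],bins=np.arange(-140,-60,3)); print(dict(zip(e[:-1].astype(int).tolist(),h.tolist())))
    k=(Z>176)&(Z<195)&(X<-80)&(X>-140)&(abs(Y)<30); 
    if k.any(): print("keeper top",k.sum(),np.percentile(X[k],[2,50,98]).round(1),np.percentile(Y[k],[2,50,98]).round(1),np.median(Z[k]).round(1))
E
```

```text
wrist roof Y [-74.   73.9] X [-125.3  113.4] n 44100
{-140: 0, -137: 0, -134: 0, -131: 0, -128: 0, -125: 0, -122: 0, -119: 224, -116: 576, -113: 578, -110: 574, -107: 536, -104: 546, -101: 561, -98: 569, -95: 566, -92: 420, -89: 0, -86: 368, -83: 466, -80: 560, -77: 449, -74: 558, -71: 440, -68: 470, -65: 522}
keeper top 744 [-104.6  -99.5  -94.6] [-11.7  -0.3  11.1] 184.8
scene roof Y [-72.7  77.1] X [-120.8  115.3] n 5481
{-140: 0, -137: 0, -134: 0, -131: 0, -128: 0, -125: 0, -122: 0, -119: 2, -116: 40, -113: 41, -110: 41, -107: 44, -104: 41, -101: 42, -98: 44, -95: 42, -92: 51, -89: 17, -86: 15, -83: 41, -80: 43, -77: 42, -74: 42, -71: 46, -68: 41, -65: 44}
keeper top 55 [-103.5  -97.5  -93.3] [-10.    2.8  13. ] 185.7
top roof Y [-73.8  75. ] X [-125.1  112.7] n 5982
{-140: 0, -137: 0, -134: 0, -131: 0, -128: 0, -125: 0, -122: 0, -119: 47, -116: 47, -113: 48, -110: 48, -107: 48, -104: 47, -101: 47, -98: 49, -95: 45, -92: 24, -89: 21, -86: 49, -83: 47, -80: 47, -77: 46, -74: 50, -71: 47, -68: 46, -65: 46}
keeper top 51 [-105.8 -100.8  -96.2] [-10.7   0.4  11.2] 186.0
```

Emit:
send_rows(increments=[{"hand": -0.2, "dx": 0.38, "dy": 0, "dz": 0.0, "wx": 0, "wy": 0, "wz": 0}, {"hand": -0.2, "dx": 0.38, "dy": 0, "dz": 0.02, "wx": 0, "wy": 0, "wz": 0}, {"hand": -0.2, "dx": 0.34, "dy": 0, "dz": 0.12, "wx": 0, "wy": 0, "wz": 0}, {"hand": -0.2, "dx": 0.33, "dy": 0, "dz": 0.17, "wx": 0, "wy": 0, "wz": 0}, {"hand": -0.2, "dx": 0, "dy": 0, "dz": 0, "wx": 0, "wy": 0, "wz": 0}])

```text
t: 6.17
eef_pos: [0.4985, -0.1243, 0.2274]
tool_rot: [0.276, 3.129, 0.002]
force: [0.7, -1.5, 0.7]
grip_width: 0.0497
gripper_force: 52.3
```

Emit:
send_rows(increments=[{"hand": -0.2, "dx": 0.26, "dy": 0, "dz": 0.23, "wx": 0, "wy": 0, "wz": 0}, {"hand": -0.2, "dx": 0.25, "dy": 0, "dz": 0.26, "wx": 0, "wy": 0, "wz": 0}, {"hand": -0.2, "dx": 0.2, "dy": 0, "dz": 0.3, "wx": 0, "wy": 0, "wz": 0}, {"hand": -0.2, "dx": 0.14, "dy": 0, "dz": 0.32, "wx": 0, "wy": 0, "wz": 0}, {"hand": -0.2, "dx": 0, "dy": 0, "dz": 0, "wx": 0, "wy": 0, "wz": 0}])

```text
t: 6.58
eef_pos: [0.458, -0.1171, 0.171]
tool_rot: [-0.275, -3.129, 0.0]
force: [0.4, 0.5, 2.3]
grip_width: 0.0482
gripper_force: 51.2
```

```bash
cat > cab.py <<'E'
from look import *
c=np.array([0.5715,-0.1374]);a=np.radians(-10.0); ex=np.array([np.cos(a),np.sin(a)]); ey=np.array([-ex[1],ex[0]])
def rel(w): return np.stack([(w[...,:2]-c)@ex*1000,(w[...,:2]-c)@ey*1000,w[...,2]*1000],-1)
E
python3 - <<'E'
from cab import *
st=bot.read_state(); print(rel(st["eef_pos"]).round(1),st["grip_width"],st["gripper_force"],st["force"])
s,w=analyse("w4.png"); r=rel(w)
cv2.imwrite("pics/w4c.png",cv2.resize(s["img"][130:380,170:480],None,fx=2.2,fy=2.2,interpolation=3)[:,:,::-1])
E
```

```text
[-115.3    0.3  171. ] 0.048214494727374935 51.20146572589874 [0.38553821 0.49943716 2.25641044]
```

View pics/w4c.png

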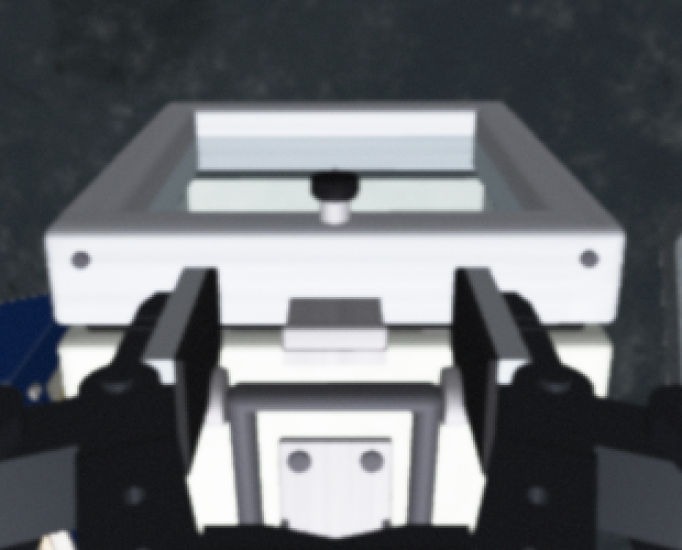

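The bar is still held, at crop (335,395), in front of and above the keeper, whose lip is at (335,335). I'm getting both in 3D.

```bash
python3 - <<'E'
from cab import *
w=np.load("/tmp/w.npz")["w"]; r=rel(w)
for v in range(268,325,4): print(v,r[v,322].round(0).tolist(),r[v,258].round(0).tolist())
for v in range(246,262,3): print(v,r[v,255].round(0).tolist())
E
```

```text
268 [-99.0, -0.0, 164.0] [-126.0, -26.0, 213.0]
272 [-99.0, -0.0, 167.0] [-126.0, -25.0, 217.0]
276 [-99.0, -0.0, 172.0] [-126.0, -24.0, 220.0]
280 [-104.0, -0.0, 185.0] [-125.0, -24.0, 221.0]
284 [-101.0, -0.0, 184.0] [-124.0, -24.0, 222.0]
288 [-99.0, -0.0, 185.0] [-122.0, -24.0, 222.0]
292 [-97.0, -0.0, 184.0] [-121.0, -24.0, 223.0]
296 [-95.0, -0.0, 185.0] [-120.0, -24.0, 223.0]
300 [-75.0, -0.0, 159.0] [-118.0, -24.0, 224.0]
304 [-105.0, -0.0, 207.0] [-117.0, -24.0, 224.0]
308 [-104.0, -0.0, 208.0] [-115.0, -24.0, 225.0]
312 [-104.0, -0.0, 211.0] [-114.0, -24.0, 225.0]
316 [-101.0, -0.0, 210.0] [-114.0, -24.0, 227.0]
320 [-62.0, -0.0, 160.0] [-112.0, -24.0, 227.0]
324 [-59.0, -0.0, 159.0] [-110.0, -24.0, 227.0]
246 [-110.0, -38.0, 159.0]
249 [-109.0, -38.0, 159.0]
252 [-126.0, -30.0, 198.0]
255 [-126.0, -29.0, 202.0]
258 [-126.0, -28.0, 205.0]
261 [-126.0, -28.0, 207.0]
```

The bar crept about 13 mm back in the pads because of lever friction, and it is now at (-102, 208) against a lip front at -105. I'm releasing it onto the keeper, then regripping centred and harder.

Emit:
send_rows(increments=[{"hand": 1, "dx": 0, "dy": 0, "dz": 0, "wx": 0, "wy": 0, "wz": 0}, {"hand": 1, "dx": 0, "dy": 0, "dz": 0, "wx": 0, "wy": 0, "wz": 0}, {"hand": 1, "dx": 0, "dy": 0, "dz": 0, "wx": 0, "wy": 0, "wz": 0}, {"hand": 1, "dx": 0, "dy": 0, "dz": 0, "wx": 0, "wy": 0, "wz": 0}, {"hand": 1, "dx": 0, "dy": 0, "dz": 0, "wx": 0, "wy": 0, "wz": 0}])

```text
t: 7.05
eef_pos: [0.4587, -0.1172, 0.1724]
tool_rot: [0.276, 3.129, 0.0]
force: [-0.7, -0.0, 0.1]
grip_width: 0.0854
gripper_force: 0.0
```

```bash
python3 - <<'E'
from cab import *
st=bot.read_state(); print(rel(st["eef_pos"]).round(1),st["grip_width"])
s,w=analyse("w5.png"); r=rel(w)
for v in range(256,345,4): print(v,r[v,322].round(0).tolist())
m=(abs(abs(r[...,1])-19)<3)&(r[...,2]>165)&(r[...,0]<-60)&(r[...,2]<230); print(np.round(r[m][np.argsort(r[m][:,0])][::max(1,m.sum()//15)]).tolist())
E
```

```text
[-114.6    0.3  172.4] 0.0853864891574526
256 [-103.0, -0.0, 159.0]
260 [-100.0, -0.0, 159.0]
264 [-99.0, -0.0, 161.0]
268 [-99.0, -0.0, 167.0]
272 [-99.0, -0.0, 171.0]
276 [-105.0, -0.0, 185.0]
280 [-105.0, -0.0, 189.0]
284 [-103.0, -0.0, 189.0]
288 [-101.0, -0.0, 191.0]
292 [-95.0, -0.0, 184.0]
296 [-76.0, -0.0, 159.0]
300 [-73.0, -0.0, 158.0]
304 [-71.0, -0.0, 159.0]
308 [-68.0, -0.0, 159.0]
312 [-65.0, -0.0, 159.0]
316 [-63.0, -0.0, 159.0]
320 [-60.0, -0.0, 159.0]
324 [-56.0, -0.0, 159.0]
328 [-55.0, -0.0, 161.0]
332 [-52.0, -0.0, 161.0]
336 [-50.0, -0.0, 162.0]
340 [-47.0, -0.0, 162.0]
344 [-44.0, -0.0, 162.0]
[[-109.0, 22.0, 190.0], [-105.0, -22.0, 189.0], [-103.0, 20.0, 190.0], [-101.0, -22.0, 193.0], [-98.0, -21.0, 190.0], [-95.0, -17.0, 190.0], [-92.0, -19.0, 192.0], [-88.0, -17.0, 191.0], [-85.0, -19.0, 192.0], [-81.0, 16.0, 191.0], [-78.0, 16.0, 190.0], [-75.0, -19.0, 192.0], [-71.0, 17.0, 192.0], [-68.0, 19.0, 193.0], [-64.0, 20.0, 193.0], [-60.0, 18.0, 192.0]]
```

Emit:
send_rows(increments=[{"hand": 1, "dx": -0.25, "dy": -0.006, "dz": 0.0, "wx": 0, "wy": 0, "wz": 0}, {"hand": 1, "dx": 0, "dy": 0, "dz": 0.4, "wx": 0, "wy": 0, "wz": 0}, {"hand": 1, "dx": 0, "dy": 0, "dz": 0, "wx": 0, "wy": 0, "wz": 0}, {"hand": -0.2, "dx": 0, "dy": 0, "dz": 0, "wx": 0, "wy": 0, "wz": 0}, {"hand": -0.2, "dx": 0, "dy": 0, "dz": 0, "wx": 0, "wy": 0, "wz": 0}], grip_force=110)

```text
t: 7.52
eef_pos: [0.4704, -0.1197, 0.1525]
tool_rot: [-0.276, -3.129, 0.0]
force: [-1.1, -0.6, 0.3]
grip_width: 0.0637
gripper_force: 0.0
```

Emit:
send_rows(increments=[{"hand": -0.2, "dx": 0, "dy": 0, "dz": 0, "wx": 0, "wy": 0, "wz": 0}, {"hand": -0.2, "dx": 0, "dy": 0, "dz": 0, "wx": 0, "wy": 0, "wz": 0}, {"hand": -0.2, "dx": 0, "dy": 0, "dz": 0, "wx": 0, "wy": 0, "wz": 0}])

```text
t: 7.77
eef_pos: [0.471, -0.1198, 0.1534]
tool_rot: [0.276, 3.128, 0.001]
force: [-2.7, 0.3, 9.2]
grip_width: 0.0477
gripper_force: 111.5
```

```bash
python3 - <<'E'
from cab import *
st=bot.read_state(); print(rel(st["eef_pos"]).round(1),st["grip_width"],st["gripper_force"],st["force"].round(1))
s,w=analyse("w6.png"); r=rel(w)
for v in range(268,330,4): print(v,r[v,322].round(0).tolist())
E
```

```text
[-1.020e+02 -1.000e-01  1.534e+02] 0.0477391340749513 111.52080059051514 [-2.7  0.3  9.2]
268 [-99.0, -1.0, 171.0]
272 [-104.0, -1.0, 184.0]
276 [-106.0, -1.0, 190.0]
280 [-104.0, -1.0, 190.0]
284 [-103.0, -1.0, 191.0]
288 [-97.0, -1.0, 185.0]
292 [-96.0, -1.0, 186.0]
296 [nan, nan, nan]
300 [-74.0, -1.0, 160.0]
304 [-71.0, -1.0, 159.0]
308 [-69.0, -1.0, 159.0]
312 [-66.0, -1.0, 159.0]
316 [-64.0, -1.0, 159.0]
320 [-61.0, -1.0, 159.0]
324 [-59.0, -1.0, 159.0]
328 [-57.0, -1.0, 160.0]
```

Emit:
send_rows(increments=[{"hand": -0.2, "dx": 0.06, "dy": 0, "dz": -0.06, "wx": 0, "wy": 0, "wz": 0}, {"hand": -0.2, "dx": 0.08, "dy": 0, "dz": 0, "wx": 0, "wy": 0, "wz": 0}, {"hand": -0.2, "dx": 0.08, "dy": 0, "dz": 0, "wx": 0, "wy": 0, "wz": 0}, {"hand": -0.2, "dx": 0, "dy": 0, "dz": 0, "wx": 0, "wy": 0, "wz": 0}, {"hand": -0.2, "dx": 0, "dy": 0, "dz": 0, "wx": 0, "wy": 0, "wz": 0}])

```text
t: 8.23
eef_pos: [0.4592, -0.1176, 0.1552]
tool_rot: [-0.276, -3.129, -0.001]
force: [0.8, -1.0, 1.9]
grip_width: 0.0485
gripper_force: 113.2
```

```bash
python3 - <<'E'
from cab import *
st=bot.read_state(); print(rel(st["eef_pos"]).round(1),st["grip_width"],st["gripper_force"],st["force"].round(1))
s,w=analyse("w7.png"); r=rel(w)
for v in range(258,320,4): print(v,r[v,322].round(0).tolist())
E
```

```text
[-114.    -0.   155.2] 0.04845932406372655 113.2420814037323 [ 0.8 -1.   1.9]
258 [-109.0, -0.0, 159.0]
262 [-107.0, -0.0, 159.0]
266 [-105.0, -0.0, 159.0]
270 [-103.0, -0.0, 160.0]
274 [-117.0, -0.0, 189.0]
278 [-117.0, -0.0, 192.0]
282 [-116.0, -0.0, 193.0]
286 [-113.0, -0.0, 192.0]
290 [-98.0, -0.0, 172.0]
294 [-104.0, -0.0, 184.0]
298 [-103.0, -0.0, 185.0]
302 [-101.0, -0.0, 185.0]
306 [-98.0, -0.0, 185.0]
310 [-97.0, -0.0, 185.0]
314 [-76.0, -1.0, 160.0]
318 [-73.0, -1.0, 159.0]
```

Emit:
send_rows(increments=[{"hand": -0.2, "dx": -0.04, "dy": 0, "dz": 0.12, "wx": 0, "wy": 0, "wz": 0}, {"hand": -0.2, "dx": 0, "dy": 0, "dz": 0.12, "wx": 0, "wy": 0, "wz": 0}, {"hand": -0.2, "dx": 0, "dy": 0, "dz": 0.1, "wx": 0, "wy": 0, "wz": 0}, {"hand": -0.2, "dx": 0, "dy": 0, "dz": 0, "wx": 0, "wy": 0, "wz": 0}, {"hand": -0.2, "dx": 0, "dy": 0, "dz": 0, "wx": 0, "wy": 0, "wz": 0}])

```text
t: 8.7
eef_pos: [0.4637, -0.1185, 0.1382]
tool_rot: [0.275, 3.126, -0.001]
force: [2.8, -0.3, 8.1]
grip_width: 0.0483
gripper_force: 113.8
```

```bash
python3 - <<'E'
from cab import *
st=bot.read_state(); print(rel(st["eef_pos"]).round(1),st["grip_width"],st["gripper_force"],st["force"].round(1))
s,w=analyse("w8.png"); r=rel(w)
for v in range(246,320,4): print(v,r[v,322].round(0).tolist())
E
```

```text
[-1.094e+02 -1.000e-01  1.382e+02] 0.04829955297167136 113.79379391670227 [ 2.8 -0.3  8.1]
246 [-118.0, -1.0, 155.0]
250 [-117.0, -1.0, 157.0]
254 [-115.0, -1.0, 158.0]
258 [-114.0, -1.0, 159.0]
262 [-112.0, -1.0, 159.0]
266 [-109.0, -1.0, 159.0]
270 [-108.0, -1.0, 160.0]
274 [-113.0, -0.0, 172.0]
278 [-112.0, -0.0, 175.0]
282 [-111.0, -0.0, 176.0]
286 [-109.0, -0.0, 176.0]
290 [-98.0, -1.0, 162.0]
294 [-99.0, -1.0, 165.0]
298 [-99.0, -1.0, 169.0]
302 [-98.0, -0.0, 171.0]
306 [-104.0, -0.0, 183.0]
310 [-104.0, -0.0, 185.0]
314 [-102.0, -0.0, 185.0]
318 [-100.0, -0.0, 185.0]
```

Emit:
send_rows(increments=[{"hand": 0.6, "dx": 0, "dy": 0, "dz": 0, "wx": 0, "wy": 0, "wz": 0}, {"hand": 0.6, "dx": 0, "dy": 0, "dz": 0, "wx": 0, "wy": 0, "wz": 0}, {"hand": 0.6, "dx": 0, "dy": 0, "dz": 0, "wx": 0, "wy": 0, "wz": 0}, {"hand": 0.6, "dx": 0, "dy": 0, "dz": -0.3, "wx": 0, "wy": 0, "wz": 0}, {"hand": 0.6, "dx": 0, "dy": 0, "dz": -0.5, "wx": 0, "wy": 0, "wz": 0}], grip_force=60)

```text
t: 9.17
eef_pos: [0.4595, -0.1176, 0.1761]
tool_rot: [-0.275, -3.123, 0.001]
force: [0.1, -0.3, 1.0]
grip_width: 0.0684
gripper_force: 0.0
```

```bash
python3 - <<'E'
from cab import *
st=bot.read_state(); print(rel(st["eef_pos"]).round(1),st["grip_width"],st["force"].round(1))
s,w=analyse("w9.png"); r=rel(w)
m=(abs(r[...,1])<8)&(r[...,0]<-93)&(r[...,0]>-122)&(r[...,2]>161)&(r[...,2]<200); q=r[m]; q=q[np.argsort(q[:,0])]; print(q[::max(1,len(q)//14)].round().tolist())
s=snap("scene"); r=rel(cloud(s)); c=s["img"].astype(int); m=(c[...,0]>c[...,1]+60)&(abs(r[...,1])<25)&(r[...,0]>-90)&(r[...,0]<90)&(r[...,2]>165)
print("red",m.sum(),r[m].min(0).round(),r[m].max(0).round())
save("s9.png",cv2.resize(s["img"][110:310,220:420],None,fx=2.5,fy=2.5,interpolation=3))
E
```

```text
[-1.138e+02  1.000e-01  1.761e+02] 0.0683773571485092 [ 0.1 -0.3  1. ]
[[-111.0, 6.0, 168.0], [-109.0, 1.0, 167.0], [-108.0, 1.0, 166.0], [-106.0, -6.0, 168.0], [-105.0, -0.0, 184.0], [-104.0, -8.0, 185.0], [-102.0, 8.0, 185.0], [-101.0, 3.0, 185.0], [-99.0, -1.0, 185.0], [-99.0, 8.0, 163.0], [-99.0, 0.0, 171.0], [-98.0, -5.0, 170.0], [-98.0, -5.0, 185.0], [-96.0, -7.0, 184.0], [-95.0, 2.0, 184.0]]
red 77 [-24. -10. 228.] [-15.  14. 265.]
```

View pics/s9.png

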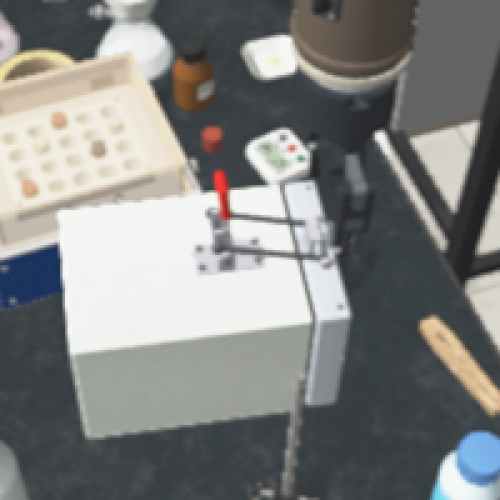

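The bar rests on the rail at the lip, at picture (325,235), and the lever stands upright at (221,195), about 1.5 rad. Now I shut the fingers and place them in front of the lever.

Emit:
send_rows(increments=[{"hand": -1, "dx": 0, "dy": 0, "dz": -0.6, "wx": 0, "wy": 0, "wz": 0}, {"hand": -1, "dx": 0, "dy": 0, "dz": -0.6, "wx": 0, "wy": 0, "wz": 0}, {"hand": -1, "dx": -0.35, "dy": 0, "dz": -0.3, "wx": 0, "wy": 0, "wz": 0}, {"hand": -1, "dx": -0.35, "dy": 0, "dz": 0, "wx": 0, "wy": 0, "wz": 0}, {"hand": -1, "dx": -0.3, "dy": 0, "dz": 0, "wx": 0, "wy": 0, "wz": 0}])

```text
t: 9.68
eef_pos: [0.5123, -0.1266, 0.2537]
tool_rot: [0.274, 3.128, 0.001]
force: [0.2, 0.2, -0.2]
grip_width: 0.0073
gripper_force: 0.0
```

Emit:
send_rows(increments=[{"hand": -1, "dx": 0, "dy": 0, "dz": 0.2, "wx": 0, "wy": 0, "wz": 0}, {"hand": -1, "dx": 0, "dy": 0, "dz": 0, "wx": 0, "wy": 0, "wz": 0}, {"hand": -1, "dx": 0, "dy": 0, "dz": 0, "wx": 0, "wy": 0, "wz": 0}])

```text
t: 9.93
eef_pos: [0.5093, -0.1266, 0.2415]
tool_rot: [-0.276, -3.126, 0.0]
force: [-0.4, 0.1, 0.8]
grip_width: 0.0002
gripper_force: 0.0
```

```bash
python3 - <<'E'
from cab import *
st=bot.read_state(); print(rel(st["eef_pos"]).round(1),st["grip_width"],st["force"].round(1))
s,w=analyse("w10.png"); r=rel(w); z0=st["eef_pos"][2]*1000
m=(r[...,2]>z0-15)&(abs(r[...,1])<30)&(r[...,2]<z0+60); 
vs,us=np.where(m)
for v in range(vs.min(),vs.min()+40,3):
    k=us[vs==v]; 
    if len(k): q=r[v,k]; i=np.argmin(abs(q[:,1])); print(v,k.min(),k.max(),q[:,1].min().round(),q[:,1].max().round(),q[i].round().tolist())
E
```

```text
[-6.320e+01 -2.000e-01  2.415e+02] 0.0001834647881732492 [-0.4  0.1  0.8]
249 308 337 -7.0 6.0 [-74.0, -0.0, 267.0]
252 308 337 -7.0 6.0 [-74.0, -0.0, 269.0]
255 308 337 -7.0 6.0 [-75.0, -0.0, 274.0]
258 307 338 -7.0 6.0 [-74.0, -0.0, 276.0]
261 295 349 -12.0 11.0 [-74.0, -0.0, 278.0]
264 292 353 -14.0 13.0 [-73.0, -0.0, 280.0]
267 291 354 -14.0 13.0 [-74.0, -0.0, 283.0]
270 290 355 -14.0 13.0 [-73.0, -0.0, 285.0]
273 290 355 -14.0 13.0 [-74.0, -0.0, 288.0]
276 289 356 -14.0 13.0 [-73.0, -0.0, 290.0]
279 289 356 -14.0 13.0 [-74.0, 0.0, 294.0]
282 288 357 -14.0 13.0 [-74.0, 0.0, 295.0]
285 288 357 -14.0 13.0 [-74.0, 0.0, 297.0]
288 287 358 -14.0 13.0 [-74.0, 0.0, 299.0]
```

Emit:
send_rows(increments=[{"hand": -1, "dx": 0, "dy": 0, "dz": 0.36, "wx": 0, "wy": 0, "wz": 0}, {"hand": -1, "dx": -0.3, "dy": 0, "dz": 0, "wx": 0, "wy": 0, "wz": 0}, {"hand": -1, "dx": -0.22, "dy": 0, "dz": 0, "wx": 0, "wy": 0, "wz": 0}, {"hand": -1, "dx": -0.22, "dy": 0, "dz": 0, "wx": 0, "wy": 0, "wz": 0}, {"hand": -1, "dx": 0, "dy": 0, "dz": 0, "wx": 0, "wy": 0, "wz": 0}])

```text
t: 10.4
eef_pos: [0.5482, -0.1332, 0.2249]
tool_rot: [0.275, 3.129, -0.0]
force: [-0.6, 0.0, 0.0]
grip_width: 0.0001
gripper_force: 0.0
```

Emit:
send_rows(increments=[{"hand": -1, "dx": -0.18, "dy": 0, "dz": 0.04, "wx": 0, "wy": 0, "wz": 0}, {"hand": -1, "dx": -0.18, "dy": 0, "dz": 0.06, "wx": 0, "wy": 0, "wz": 0}, {"hand": -1, "dx": -0.16, "dy": 0, "dz": 0.08, "wx": 0, "wy": 0, "wz": 0}, {"hand": -1, "dx": 0, "dy": 0, "dz": 0, "wx": 0, "wy": 0, "wz": 0}, {"hand": -1, "dx": 0, "dy": 0, "dz": 0, "wx": 0, "wy": 0, "wz": 0}])

```text
t: 10.82
eef_pos: [0.5732, -0.1379, 0.2158]
tool_rot: [-0.276, -3.129, 0.0]
force: [-1.1, -0.3, 2.2]
grip_width: 0.0
gripper_force: 1.1
```

```bash
python3 - <<'E'
from cab import *
st=bot.read_state(); print(rel(st["eef_pos"]).round(1),st["force"].round(1))
s=snap("scene"); r=rel(cloud(s)); c=s["img"].astype(int); m=(c[...,0]>c[...,1]+60)&(abs(r[...,1])<25)&(r[...,0]>-90)&(r[...,0]<90)&(r[...,2]>165)
print("red",m.sum(),r[m].min(0).round(),r[m].max(0).round())
s,w=analyse("w11.png"); r=rel(w)
m=(abs(r[...,1])<8)&(r[...,0]<-93)&(r[...,0]>-122)&(r[...,2]>162)&(r[...,2]<200); q=r[m]; q=q[np.argsort(q[:,0])]; print(q[::max(1,len(q)//14)].round().tolist())
E
```

```text
[ 1.800e+00 -2.000e-01  2.158e+02] [-1.1 -0.3  2.2]
red 95 [  1.  -8. 222.] [ 28.  14. 253.]
[[-102.0, -4.0, 183.0], [-102.0, 1.0, 185.0], [-101.0, -7.0, 185.0], [-100.0, 7.0, 184.0], [-100.0, 7.0, 185.0], [-99.0, -3.0, 185.0], [-98.0, 3.0, 184.0], [-98.0, 3.0, 185.0], [-97.0, -2.0, 186.0], [-96.0, 0.0, 184.0], [-96.0, -6.0, 185.0], [-95.0, 2.0, 186.0], [-94.0, 6.0, 185.0], [-94.0, 1.0, 186.0], [-93.0, -4.0, 184.0]]
```

Emit:
send_rows(increments=[{"hand": -1, "dx": -0.14, "dy": 0, "dz": 0.14, "wx": 0, "wy": 0, "wz": 0}, {"hand": -1, "dx": -0.14, "dy": 0, "dz": 0.14, "wx": 0, "wy": 0, "wz": 0}, {"hand": -1, "dx": -0.1, "dy": 0, "dz": 0.14, "wx": 0, "wy": 0, "wz": 0}, {"hand": -1, "dx": -0.1, "dy": 0, "dz": 0.16, "wx": 0, "wy": 0, "wz": 0}, {"hand": -1, "dx": -0.06, "dy": 0, "dz": 0.14, "wx": 0, "wy": 0, "wz": 0}])

```text
t: 11.33
eef_pos: [0.6, -0.1424, 0.1792]
tool_rot: [-0.275, -3.129, -0.0]
force: [0.6, 1.0, 0.1]
grip_width: -0.0003
gripper_force: 0.0
```

Emit:
send_rows(increments=[{"hand": -1, "dx": -0.06, "dy": 0, "dz": 0.14, "wx": 0, "wy": 0, "wz": 0}, {"hand": -1, "dx": 0, "dy": 0, "dz": 0.08, "wx": 0, "wy": 0, "wz": 0}, {"hand": -1, "dx": 0, "dy": 0, "dz": 0, "wx": 0, "wy": 0, "wz": 0}, {"hand": -1, "dx": 0, "dy": 0, "dz": 0, "wx": 0, "wy": 0, "wz": 0}])

```text
t: 11.67
eef_pos: [0.6022, -0.1431, 0.1688]
tool_rot: [-0.276, -3.129, -0.0]
force: [-0.3, -0.5, -0.3]
grip_width: -0.0
gripper_force: 0.0
```

```bash
cat > chk.py <<'E'
from cab import *
st=bot.read_state(); print(rel(st["eef_pos"]).round(1),st["force"].round(1),st["t"])
s=snap("scene"); r=rel(cloud(s)); c=s["img"].astype(int); m=(c[...,0]>c[...,1]+60)&(abs(r[...,1])<25)&(r[...,0]>-90)&(r[...,0]<90)&(r[...,2]>165)
print("red",m.sum(),r[m].min(0).round(),r[m].max(0).round())
save("last.png",cv2.resize(s["img"][130:290,220:400],None,fx=3,fy=3,interpolation=3))
s,w=analyse("wl.png"); r=rel(w)
m=(abs(r[...,1])<10)&(r[...,2]>180)&(r[...,2]<190)&(r[...,0]<-80)&(r[...,0]>-130); print("lip X",np.percentile(r[m][:,0],[2,50,98]).round(1))
E
python3 chk.py
```

```text
[ 31.2  -0.2 168.8] [-0.3 -0.5 -0.3] 11.6667
red 139 [ 25.  -8. 179.] [ 63.  15. 205.]Traceback (most recent call last):
  File "chk.py", line 7, in <module>
    m=(abs(r[...,1])<10)&(r[...,2]>180)&(r[...,2]<190)&(r[...,0]<-80)&(r[...,0]>-130); print("lip X",np.percentile(r[m][:,0],[2,50,98]).round(1))
                                                                                                     ~~~~~~~~~~~~~^^^^^^^^^^^^^^^^^^^^^
    return _quantile_unchecked(
        a, q, axis, out, overwrite_input, method, keepdims, weights)
    return _ureduce(a,
                    func=_quantile_ureduce_func,
    ...<5 lines>...
                    overwrite_input=overwrite_input,
                    method=method)
    r = func(a, **kwargs)
    result = _quantile(arr,
                       quantiles=q,
    ...<2 lines>...
                       out=out,
                       weights=wgt)
    slices_having_nans = np.isnan(arr[-1, ...])
                                  ~~~^^^^^^^^^
IndexError: index -1 is out of bounds for axis 0 with size 0
```

Emit:
send_rows(increments=[{"hand": -1, "dx": 0, "dy": 0, "dz": -0.7, "wx": 0, "wy": 0, "wz": 0}, {"hand": -1, "dx": 0, "dy": 0, "dz": -0.8, "wx": 0, "wy": 0, "wz": 0}, {"hand": -1, "dx": 0, "dy": 0, "dz": -0.8, "wx": 0, "wy": 0, "wz": 0}, {"hand": -1, "dx": 0.5, "dy": 0, "dz": -0.7, "wx": 0, "wy": 0, "wz": 0}, {"hand": -1, "dx": 0.5, "dy": 0, "dz": 0, "wx": 0, "wy": 0, "wz": 0}])

```text
t: 12.18
eef_pos: [0.557, -0.1361, 0.325]
tool_rot: [0.276, 3.118, -0.002]
force: [0.1, -1.7, 0.4]
grip_width: 0.0002
gripper_force: 0.0
```

```bash
python3 chk.py
```

```text
[-14.5  -1.3 325. ] [ 0.1 -1.7  0.4] 12.1833
red 168 [ 25. -10. 181.] [ 63.  15. 190.]
lip X [-100.6  -95.8  -91.7]
```

View pics/last.png

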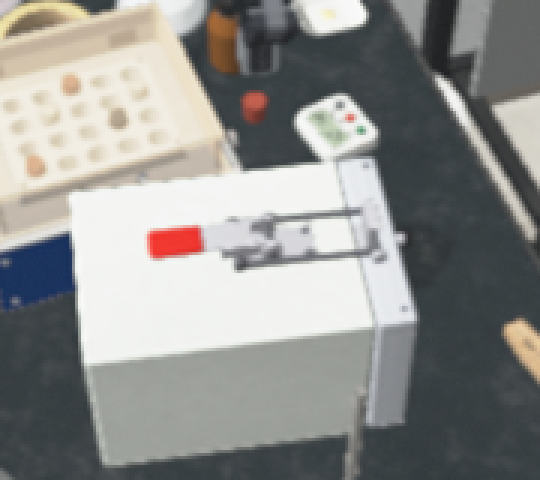

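The lever lies flat with its grip at picture (175,243) and its top at about 186 mm. The bail is hooked at the keeper (372,240), the lip has been drawn in about 4 mm, and the robot is clear. Handing in.

Emit:
send_rows(increments=[{"hand": -1, "dx": 0, "dy": 0, "dz": 0, "wx": 0, "wy": 0, "wz": 0}, {"hand": -1, "dx": 0, "dy": 0, "dz": 0, "wx": 0, "wy": 0, "wz": 0}])

```text
t: 12.45
eef_pos: [0.5545, -0.1341, 0.318]
tool_rot: [0.275, 3.129, 0.001]
force: [0.8, -0.1, 0.5]
grip_width: 0.0001
gripper_force: 0.0
```

```bash
python3 -c "
from plant import bot; print(bot.finish_job())"
```

```text
the job is handed in; nothing more can be done
None
```

The job is handed in, with no verdict returned: the bail is hooked in front of the keeper, the red lever lies flat on the roof, the keeper is drawn in about 4 mm by camera (the bail's pull was not measured), and the robot stands clear.

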